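Check the red brake lever of a trolley push bar

ROBOT

A 6-joint arm with a two-finger parallel gripper is mounted at the origin on the work surface. World frame = base frame: x ahead of the robot, y to its left, z up, the work surface at z = 0. Lengths are in m, angles in rad, forces in N, time in s.
With the tool pointing down it reaches from about 0.3 to 0.875 m from the base axis. Payload 4.2 kg.
Tool frame: the origin (TCP) lies between the finger pads; the fingertips stand ctrl.nose_length ahead of it and the grasp point (between the pads) lies 3 mm ahead of it (ctrl.nose_length is the distance from the TCP to the fingertips, in m); z points along the fingers, y is the line along which they close (so a half turn about z gives the same grasp; the last joint's range is limited). The gripper opens to 85 mm and grips with 20 to 120 N. Pads are 22 mm wide; open, the fingers measure 114 mm over their backs; the gripper's body (76 mm by 85 mm) begins 54 mm behind the grasp point. The pads swing forward as they close: fully open they stand 13 mm farther back than shut.
Start: joints at [-1.326, 0.32, 1.565, -0, 1.257, -0.02], TCP at [0.15, -0.555, 0.253] pointing down, gripper open.
Joint ranges: [-3.11, 3.11], [-0.84, 2.01], [0.21, 2.61], [-1.34, 4.49], [0.05, 2.63], [-2.56, 2.56]. Speed limits (rad/s): [2.57, 2.57, 3.14, 3.14, 3.14, 3.14].

INTERFACE

Orientations are given as a rotation vector (axis times angle).
In Python, from rig import ctrl gives the robot as it stands.
- The arm moves only by the tool step_hand, called after "Emit:" as a command line: name --argument value ..., lists and objects as JSON in quotes. Schema: {"type":"object","properties":{"steps":{"type":"string"},"only":{"type":"string"},"quiet":{"type":"boolean"},"lines":{"type":"string"}},"required":["steps"],"additionalProperties":false}. steps is a string of 1 to 5 rows, parted by a bar, with the numbers parted by commas; each row has 5 numbers: the opening from 0.0 (shut) to 1.0 (fully open), then dx, dy, dz in m, then a turn about the tool's z in rad; each row is the pose to reach, as a shift and turn from the pose commanded when the call began, along the tool's axes at that moment; what a row does not reach only later rows make up. A row lasts 1/8 s, in which the tool goes at most 0.0625 m and 0.188 rad, less where a joint would pass 70% of its speed; a pose out of reach is approached as far as the arm can. The fingers move at their own pace and stop on an object; the grip force is fixed at half the most. Time passes only in rows, so rows that do not move let the fingers close. The tool returns the time, the measured TCP pose, the force, the opening and the grip force at its end. only (a regular expression) keeps the lines of the reply that match it, lines (a string "A,B") keeps lines A to B, and quiet returns only ok. Input that does not fit is refused with a message, and nothing moves.
- ctrl.state(): the state, without advancing time (a new reading comes with each control period).
- ctrl.grab_frame(name): name is "side" or "top"; returns a dict with "img" (384x512x3 uint8, blue, green, red), "camera_matrix" (3x3 intrinsics, pixels), "view" (4x4, takes a point from world to camera coordinates). Camera axes: x right, y down, z forward; pixel columns grow to the right and rows downward; lengths in m; the calibration is good to about 2 mm. A picture is of the moment at which its call begins. There is no depth.
- ctrl.sign_off(): hands the job in; it is judged then, once.
The state is a dict: "t": time; "joint_positions": joint angles; "joint_velocities": joint speeds; "effort": joint torques, N m; "ee_pos": TCP position; "orientation": TCP orientation; "wrist_force": force on the tool from outside, world axes, zero at the start; "ft_torque": the same for the moment, N m; "opening": opening from 0.0 (shut) to 1.0 (fully open); "grip_force": force on a finger pad.
Only numpy, scipy, OpenCV 4.12 (cv2) and the standard library are available. Lean on these libraries where they do the work, as an engineer would, in place of code of your own. Each camera call takes 0.05 s, during which the arm holds its last target. There are 200 camera calls.

TASK

Two push bars from the workshop's panel trolley lie in cradles on the bench, each with a brake lever on the robot's side. With the outside of the fingers, gently press the lever with the red sleeve fully in towards its bar until it comes up against its stop, short of the bar, keep it against the stop for a good second, then let it come all the way out again and move clear. Do not grip the lever, do not touch the bars or the black lever, and leave the things lying about where they are.

Things in the scene. Friction and masses are not known exactly. Their poses are not given: they have to be found in the camera images.
- red_stand: pale wooden cradle fixed to the bench, carrying a push bar with the red-sleeved lever. Origin: centre of its underside. Base plank 120 (x) x 220 (y) x 20 mm; two wood blocks at y = -95 and +95 mm, 50 mm deep in x, up to 118 mm. Its x axis points from the lever to the bar, roughly away from the robot (yaw within 0.45 rad)
- red_bar: level steel push bar, 250 mm long, along the cradle's y, axis at x = 0, 130 mm above the bench; black rubber grip of 16 mm radius from y = -80 to +50 mm; 36 mm steel clamp at y = +85 mm with a fork to the lever's pin, top 148 mm above the bench. Same origin and axes as red_stand
- red_lever (a joint): red-sleeved brake lever, hinge angle in rad about a vertical pin at cradle x = -45, y = +85 mm. 0: sprung fully out, slanting 0.33 rad away from the bar; grows as it is pressed to the bar; stops dead at 0.33, parallel to the bar, 23 mm short of the grip. Reaches 154 mm from the pin to cradle -y. Spring at 100 mm from the pin: 2 N at the start, 6 N at the stop
- red_press (a point): point on the outer (robot-side) face of the red sleeve, 100 mm from the pin, at mid height (130 mm above the bench); the sleeve is 12 mm thick, 20 mm high, 70 to 154 mm from the pin; moves with the lever, its x axis points into the sleeve, its -y axis to the lever's free end
- black_stand: pale wooden cradle fixed to the bench, carrying a push bar with the black-sleeved lever. Origin: centre of its underside. Base plank 120 (x) x 220 (y) x 20 mm; two wood blocks at y = -95 and +95 mm, 50 mm deep in x, up to 118 mm. Its x axis points from the lever to the bar, roughly away from the robot (yaw within 0.45 rad)
- black_bar: level steel push bar, 250 mm long, along the cradle's y, axis at x = 0, 130 mm above the bench; black rubber grip of 16 mm radius from y = -80 to +50 mm; 36 mm steel clamp at y = +85 mm with a fork to the lever's pin, top 148 mm above the bench. Same origin and axes as black_stand
- black_lever (a joint): black-sleeved brake lever, built and moving just as the red one; to be left alone
- offcut: pale wood block 40 x 55 x 30 mm, lying in front of the red lever's cradle; loose, a bystander; origin at its underside
- syringe: green glue syringe 120 mm long, 18 mm high, lying in front of the black lever's cradle; loose, a bystander; origin at its underside
- finial: black turned wooden finial, 96 mm across, 112 mm high, with a pale wood patch; loose, a bystander; origin at its underside
- filler_jar: jar with a green lid, 64 mm across, 80 mm high; loose, a bystander; origin at its underside
- glue_tin: yellow tin, 60 mm across, 70 mm high; loose, a bystander; origin at its underside
- screwdriver: screwdriver lying flat; loose, a bystander; origin at its underside
- brush: brush lying flat; loose, a bystander; origin at its underside

How it is judged:
On the way:
1. the red lever is pressed against its stop by the fingers and kept there for at least 0.8 s (value of joint red_lever above 0.3 rad and contact force between the fingers and red_lever above 1 N), for 0.8 s.
At the end, for the whole second after the job is handed in: the red lever is back out (below 0.03 rad), the black lever is out, and every loose thing is within 15 mm of where it was (value of joint each of red_lever, black_lever below 0.03 rad and distance of each of offcut, syringe, finial, filler_jar, glue_tin, screwdriver, brush from where it was at the start of the episode below 0.015 m); the robot touches nothing.
It fails at once if the red lever is pressed or squeezed with more than 35 N (contact force between any of the fingers, the arm and red_lever above 35 N).
It fails at once if a push bar is touched (over 1 N) (contact force between any of the fingers, the arm and red_bar above 1 N or contact force between any of the fingers, the arm and black_bar above 1 N).
It fails at once if the black lever is touched or moved (value of joint black_lever above 0.04 rad or contact force between any of the fingers, the arm and black_lever above 1 N).
It fails at once if a loose thing is shifted, lifted or carried (over 15 mm) (distance of any of offcut, syringe, finial, filler_jar, glue_tin, screwdriver, brush from where it was at the start of the episode above 0.015 m).
It also fails if it takes over 51 s, if anything falls off the work surface, if the arm or the gripper's body presses on something with over 40 N, if the wrist force passes 120 N, or if a joint passes its speed limit or range.

## Working session

There is one attempt and no reset: what is moved stays moved. The work goes in short steps, Python scripts to look and compute and a tool call to move; the robot and the scene stay as the last step left them, time stands still between calls to the robot, and variables do not carry over. Pictures are saved under pics/ and viewed, at most 10 in all, crops included, and the job is handed in when it is done.

```bash
ls; mkdir -p pics
```

Run:
```python
from rig import ctrl
import cv2,numpy as np
s=ctrl.state();print(s['t'],s['ee_pos'],s['orientation'],s['opening'],ctrl.nose_length,s['wrist_force'])
for n in('top','side'):
    f=ctrl.grab_frame(n);cv2.imwrite(f'pics/{n}0.png',f['img']);np.savez(f'{n}.npz',K=f['camera_matrix'],V=f['view']);print(f['camera_matrix'],f['view'])
```

```text
pics
rig.py
0.0 [ 0.15039318 -0.55452904  0.25246152] [-3.11232029e+00 -4.14517453e-01  2.53894241e-04] 0.9966187487022696 0.022 [ 0.26720715 -0.0662705  -0.33170068]
[[492.63004894   0.         252.07392237]
 [  0.         492.63004894 196.32391113]
 [  0.           0.           1.        ]] [[ 0.01688183 -0.99974635  0.01490744 -0.01442691]
 [-0.98088602 -0.01945029 -0.19360861  0.49768706]
 [ 0.19384946 -0.01135403 -0.98096558  1.38175275]
 [ 0.          0.          0.          1.        ]]
[[369.10923296   0.         258.68055856]
 [  0.         369.10923296 191.36866198]
 [  0.           0.           1.        ]] [[-0.98168119 -0.19013792 -0.01223161  0.51667247]
 [-0.12920229  0.71150378 -0.69070192  0.13293828]
 [ 0.14003146 -0.67646873 -0.72303613  1.03684069]
 [ 0.          0.          0.          1.        ]]
```

View pics/top0.png

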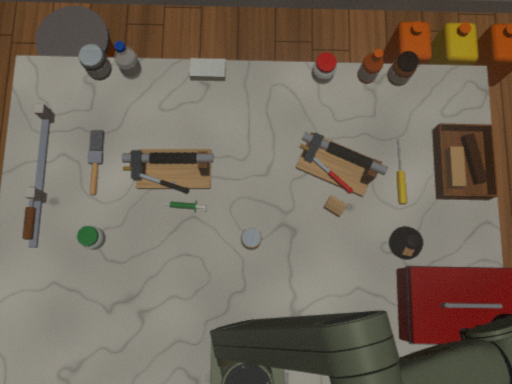

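View pics/side0.png

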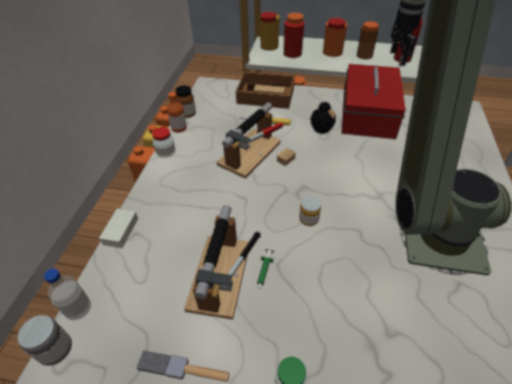

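The top view shows the red cradle near (340,160). Its bar runs (305,137)–(384,169), the red sleeve (325,168)–(351,190), and the offcut sits at (336,206). The black cradle is near (172,165). I'll zoom in for a fit.

Create h.py:
```python
import numpy as np,cv2
from rig import ctrl
C={n:np.load(f'{n}.npz') for n in('top','side')}
def proj(n,P):
    K,V=C[n]['K'],C[n]['V'];q=(V[:3,:3]@np.atleast_2d(P).T).T+V[:3,3];q=q@K.T;return q[:,:2]/q[:,2:]
def back(n,uv,z):
    K,V=C[n]['K'],C[n]['V'];R,t=V[:3,:3],V[:3,3];o=-R.T@t;d=R.T@np.linalg.inv(K)@[uv[0],uv[1],1];return o+d*(z-o[2])/d[2]
def redpts(img):
    h=cv2.cvtColor(img,cv2.COLOR_BGR2HSV);return ((h[...,0]<8)|(h[...,0]>172))&(h[...,1]>150)&(h[...,2]>70)
```

Run:
```python
from h import *
for n,(u,v,w,hh) in dict(top=(285,120,110,110),side=(210,90,110,90)).items():
    im=cv2.imread(f'pics/{n}0.png');c=cv2.resize(im[v:v+hh,u:u+w],None,fx=5,fy=5,interpolation=cv2.INTER_CUBIC);cv2.imwrite(f'pics/{n}c.png',c)
    m=np.zeros(im.shape[:2],bool);m[v:v+hh,u:u+w]=True;m&=redpts(im)
    p=np.argwhere(m)[:,::-1].astype(np.float32);print(n,len(p),cv2.minAreaRect(p),p.mean(0))
for a in((305,137),(384,169)):print(back('top',a,.13))
```

```text
top 126 ((340.09735107421875, 181.46017456054688), (28.974201202392578, 4.515460014343262), 41.18592834472656) [340.07938 181.3254 ]
side 100 ((272.2000427246094, 127.4000015258789), (6.260990142822266, 20.57182502746582), 63.43495178222656) [271.11 128.17]
[ 0.65446628 -0.15004042  0.13      ]
[ 0.5664189  -0.36942955  0.13      ]
```

View pics/topc.png

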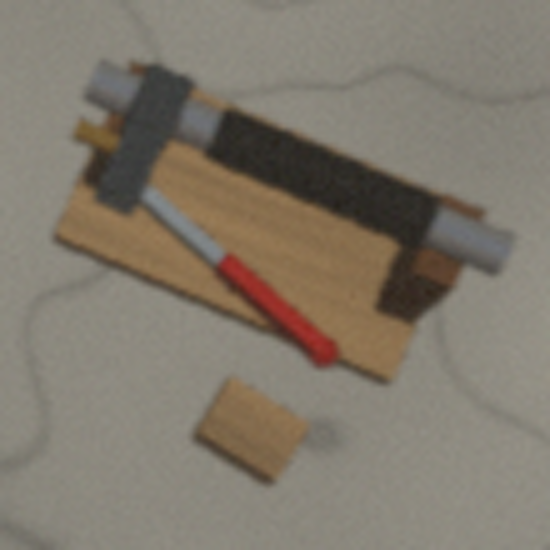

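View pics/sidec.png

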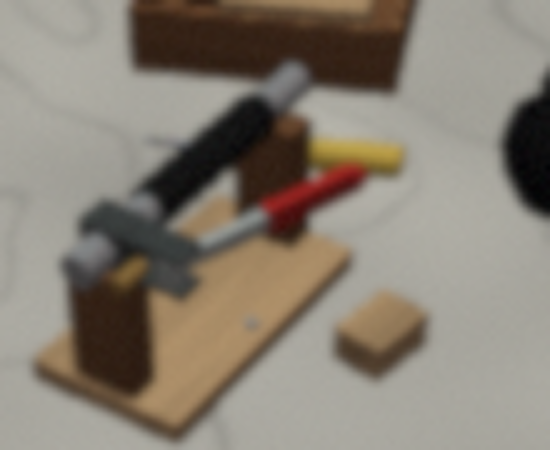

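Both crops show the bar ends, plank corners and sleeve clearly, so I'll fit the cradle pose to those points jointly.

Create fit.py:
```python
from h import *
from scipy.optimize import least_squares
def lev(d,th,off=0,z=.13): # cradle coords, off + = towards bar
    a=th-.33  # lever direction: -y rotated outward
    return [-.045+d*np.sin(a)+off*np.cos(a), .085-d*np.cos(a)+off*np.sin(a)*1, z]
def W(p,P):
    c,s=np.cos(p[2]),np.sin(p[2]);P=np.atleast_2d(P);return np.c_[p[0]+c*P[:,0]-s*P[:,1],p[1]+s*P[:,0]+c*P[:,1],P[:,2]]
if __name__=='__main__':
    o=[('top',(95,82),[0,.125,.13]),('top',(503,252),[0,-.125,.13]),('top',(217,133),[0,.05,.135]),('top',(435,226),[0,-.08,.135]),
    ('top',(224,262),lev(.07,0)),('top',(325,353),lev(.154,0)),('top',(55,240),[-.06,.11,.02]),('top',(390,380),[-.06,-.11,.02]),
    ('side',(85,265),[0,.125,.13]),('side',(297,78),[0,-.125,.13]),('side',(178,433),[-.06,.11,.01]),('side',(350,260),[-.06,-.11,.01]),('side',(38,367),[.06,.11,.01]),
    ('side',(270,212),lev(.07,0)),('side',(360,178),lev(.154,0))]
    O={'top':(285,120),'side':(210,90)}
    uv=np.array([np.add(O[n],(np.array(c)+.5)/5-.5) for n,c,_ in o])
    f=lambda p:np.array([proj(n,W(p,P))[0] for n,_,P in o])-uv
    r=least_squares(lambda p:f(p).ravel(),[.61,-.26,-.38],loss='soft_l1');p=r.x;print(p,np.round(f(p),1).tolist())
    print('press',W(p,lev(.1,0,-.006)),W(p,lev(.1,.33,-.006)),'tip',W(p,lev(.154,0)),'pin',W(p,[-.045,.085,.13]))
    print('offcut',back('top',(285+50,120+85),.03))
    np.save('pose.npy',p)
```

```bash
python3 fit.py
```

```text
[ 0.60940301 -0.25970794 -0.39611873] [[-0.6, -0.1], [0.9, 0.9], [0.0, -0.4], [-0.2, -0.7], [-0.4, 0.2], [2.5, 2.1], [0.1, -0.8], [1.3, 0.2], [-1.5, 1.7], [-0.0, 0.4], [0.2, 0.7], [0.9, -0.4], [-0.8, 0.5], [-1.1, 1.7], [1.3, -1.4]]
press [[ 0.52980023 -0.23471892  0.13      ]] [[ 0.55656456 -0.25386855  0.13      ]] tip [[ 0.49843226 -0.27908164  0.13      ]] pin [[ 0.60068401 -0.16392704  0.13      ]]
offcut [ 0.48041176 -0.24972779  0.03      ]
```

Create go.py:
```python
import sys
from fit import *
from scipy.spatial.transform import Rotation as R
# go.py back z : TCP target 'back' m short of the stop pose, tool y along cradle x
p=np.load('pose.npy');b,z=map(float,sys.argv[1:3]);s=ctrl.state()
n=np.array([np.cos(p[2]),np.sin(p[2]),0])
T=W(p,lev(.1,.33,-.006))[0]-n*(.0145+b);T[2]=z
Rm=R.from_rotvec(s['orientation']).as_matrix();y=Rm[:,1]
w=(np.arctan2(y[1],y[0])-p[2]);print('t',s['t'],'target',T.round(4),'tool shift',(Rm.T@(T-s['ee_pos'])).round(4),'turn',round(w,3),'F',s['wrist_force'].round(2),'Falong',round(s['wrist_force']@n,2))
```

```bash
python3 go.py .08 .253
```

```text
t 0.1 target [ 0.4694 -0.2174  0.253 ] tool shift [ 0.3961 -0.2419 -0.    ] turn -0.91 F [-0.57  0.44  0.44] Falong -0.69
```

Emit:
step_hand --steps "0,0.05,-0.03,0,-0.1 | 0,0.1,-0.06,0,-0.28 | 0,0.15,-0.09,0,-0.46 | 0,0.2,-0.12,0,-0.64 | 0,0.25,-0.15,0,-0.8"

```text
t: 0.72
ee_pos: [0.3534, -0.3432, 0.2531]
orientation: [-2.703, -1.602, 0.0]
wrist_force: [1.3, -1.4, 1.2]
opening: 0.002
grip_force: 0.0
```

```bash
python3 go.py .08 .253
```

```text
t 0.725 target [ 0.4694 -0.2174  0.253 ] tool shift [1.66e-01 4.13e-02 1.00e-04] turn -0.105 F [ 1.33 -1.36  1.2 ] Falong 1.75
```

Emit:
step_hand --steps "0,0.05,0.012,0,-0.05 | 0,0.1,0.025,0,-0.105 | 0,0.15,0.037,0,-0.105 | 0,0.166,0.041,0,-0.105 | 0,0.166,0.041,0,-0.105"

```text
t: 1.35
ee_pos: [0.4689, -0.219, 0.2529]
orientation: [-2.617, -1.737, 0.002]
wrist_force: [-0.8, -0.1, -0.0]
opening: 0.004
grip_force: 0.0
```

```bash
python3 go.py .08 .132
```

```text
t 1.35 target [ 0.4694 -0.2174  0.132 ] tool shift [ 1.700e-03 -1.000e-04  1.209e-01] turn -0.003 F [-0.81 -0.12 -0.04] Falong -0.7
```

Emit:
step_hand --steps "0,0.001,0,0.04,0 | 0,0.002,0,0.08,0 | 0,0.002,0,0.11,0 | 0,0.002,0,0.12,0 | 0,0.002,0,0.12,0"

```text
t: 1.98
ee_pos: [0.4691, -0.2185, 0.1334]
orientation: [-2.62, -1.733, 0.001]
wrist_force: [-0.0, -0.2, -0.1]
opening: -0.003
grip_force: 0.0
```

```bash
python3 go.py .04 .132
```

Run:
```python
from h import *
a=[]
for n,(u,v,w,hh) in dict(top=(285,120,110,110),side=(210,90,110,90)).items():
    c=ctrl.grab_frame(n)['img'][v:v+hh,u:u+w];a.append(cv2.copyMakeBorder(cv2.resize(c,None,fx=3.6,fy=3.6,interpolation=cv2.INTER_CUBIC),0,400-int(hh*3.6),0,0,0))
cv2.imwrite('pics/pre.png',np.hstack([x[:396] for x in a]))
```

```text
t 1.975 target [ 0.5063 -0.2328  0.132 ] tool shift [0.0013 0.0398 0.0014] turn -0.006 F [-0.03 -0.16 -0.15] Falong 0.04
```

View pics/pre.png

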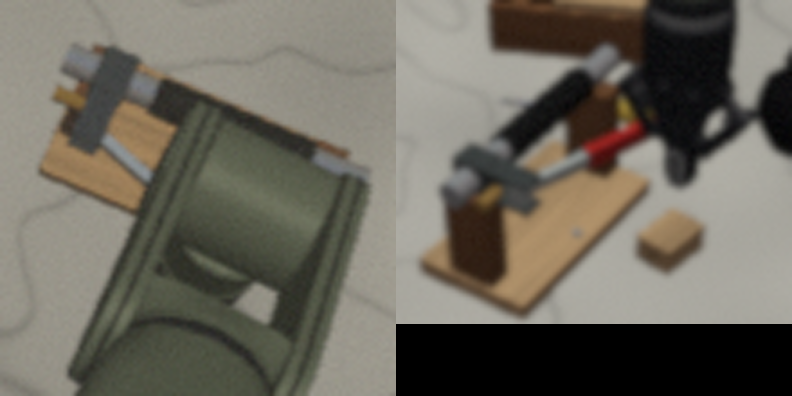

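Composite right half: the shut fingertips are at (680,180) in front of the sleeve's free end. The finger knuckles stick out at (632,90) and (745,115), the left one towards the bar, so I'll check their height.

Run:
```python
from fit import *
p=np.load('pose.npy');n=np.array([np.cos(p[2]),np.sin(p[2]),0]);t=ctrl.state()['ee_pos']
for o in(-.06,-.045,0,.045,.06):
    for z in(.11,.15,.17,.19,.21):
        q=t+o*n;q[2]=z;c=(proj('side',q)[0]-[210,90]+.5)*3.6;print(o,z,c.round()+[396,0])
```

```text
-0.06 0.11 [741. 210.]
-0.06 0.15 [745. 173.]
-0.06 0.17 [747. 154.]
-0.06 0.19 [749. 134.]
-0.06 0.21 [751. 114.]
-0.045 0.11 [726. 204.]
-0.045 0.15 [729. 167.]
-0.045 0.17 [731. 148.]
-0.045 0.19 [733. 128.]
-0.045 0.21 [735. 108.]
0 0.11 [681. 186.]
0 0.15 [683. 149.]
0 0.17 [685. 130.]
0 0.19 [686. 111.]
0 0.21 [687.  91.]
0.045 0.11 [638. 169.]
0.045 0.15 [639. 132.]
0.045 0.17 [639. 113.]
0.045 0.19 [640.  94.]
0.045 0.21 [641.  74.]
0.06 0.11 [624. 163.]
0.06 0.15 [624. 127.]
0.06 0.17 [625. 108.]
0.06 0.19 [625.  88.]
0.06 0.21 [625.  68.]
```

The fingertips match z = 0.11. The knuckles are at about z = 0.19–0.20, roughly 45 mm above the bar's top, so pressing this way is safe. Now advancing.

Emit:
step_hand --steps "0,0.001,0.01,0,0 | 0,0.001,0.02,0,0 | 0,0.001,0.03,0,0 | 0,0.001,0.035,0,0 | 0,0.001,0.035,0,0"

```text
t: 2.7
ee_pos: [0.5025, -0.2304, 0.1331]
orientation: [-2.619, -1.735, 0.0]
wrist_force: [-0.2, 0.4, 0.9]
opening: -0.0
grip_force: 0.0
```

```bash
python3 go.py 0 .132
```

```text
t 2.7 target [ 0.5432 -0.2483  0.132 ] tool shift [-0.0006  0.0444  0.0011] turn -0.005 F [-0.16  0.39  0.87] Falong -0.3
```

Emit:
step_hand --steps "0,0,0.005,0,0 | 0,0,0.01,0,0 | 0,0,0.015,0,0 | 0,0,0.015,0,0"

```text
t: 3.2
ee_pos: [0.5158, -0.2362, 0.133]
orientation: [-2.619, -1.734, 0.001]
wrist_force: [-2.1, 1.7, -0.8]
opening: -0.002
grip_force: 1.1
```

```bash
python3 go.py 0 .132
```

```text
t 3.2 target [ 0.5432 -0.2483  0.132 ] tool shift [-0.0005  0.0299  0.001 ] turn -0.005 F [-2.1   1.69 -0.82] Falong -2.59
```

Emit:
step_hand --steps "0,0,0.005,0,0 | 0,0,0.01,0,0 | 0,0,0.015,0,0 | 0,0,0.02,0,0 | 0,0,0.02,0,0"

```text
t: 3.82
ee_pos: [0.5343, -0.2443, 0.1331]
orientation: [-2.619, -1.734, 0.002]
wrist_force: [-4.8, -0.7, -0.1]
opening: -0.005
grip_force: 2.2
```

```bash
python3 go.py 0 .132
```

```text
t 3.825 target [ 0.5432 -0.2483  0.132 ] tool shift [-0.0002  0.0097  0.0011] turn -0.005 F [-4.8  -0.65 -0.09] Falong -4.17
```

Emit:
step_hand --steps "0,0,0.002,0,0 | 0,0,0.004,0,0 | 0,0,0.004,0,0"

```text
t: 4.2
ee_pos: [0.5375, -0.2458, 0.133]
orientation: [-2.619, -1.734, 0.002]
wrist_force: [-4.7, 0.2, -0.2]
opening: -0.004
grip_force: 2.4
```

```bash
python3 go.py 0 .132
```

```text
t 4.2 target [ 0.5432 -0.2483  0.132 ] tool shift [-0.0001  0.0062  0.001 ] turn -0.005 F [-4.65  0.19 -0.22] Falong -4.36
```

Emit:
step_hand --steps "0,0,0.001,0,0 | 0,0,0.003,0,0 | 0,0,0.003,0,0"

```text
t: 4.58
ee_pos: [0.5401, -0.2471, 0.133]
orientation: [-2.618, -1.734, 0.003]
wrist_force: [-6.2, -0.7, -0.3]
opening: -0.005
grip_force: 2.6
```

```bash
python3 go.py 0 .132
```

```text
t 4.575 target [ 0.5432 -0.2483  0.132 ] tool shift [0.0001 0.0033 0.001 ] turn -0.005 F [-6.21 -0.7  -0.27] Falong -5.46
```

Emit:
step_hand --steps "0,0,0.001,0,0 | 0,0,0.002,0,0 | 0,0,0.002,0,0"

```text
t: 4.95
ee_pos: [0.5418, -0.248, 0.1331]
orientation: [-2.618, -1.734, 0.004]
wrist_force: [-7.4, -1.9, 0.0]
opening: -0.003
grip_force: 2.7
```

```bash
python3 go.py 0 .132
```

```text
t 4.95 target [ 0.5432 -0.2483  0.132 ] tool shift [0.0003 0.0014 0.0011] turn -0.005 F [-7.38 -1.94  0.03] Falong -6.06
```

Emit:
step_hand --steps "0,0,0.001,0,0 | 0,0,0.0015,0,0 | 0,0,0.0015,0,0"

```text
t: 5.32
ee_pos: [0.543, -0.2486, 0.1331]
orientation: [-2.618, -1.734, 0.004]
wrist_force: [-7.4, -2.4, 0.4]
opening: 0.0
grip_force: 2.9
```

```bash
python3 go.py 0 .132
```

```text
t 5.325 target [ 0.5432 -0.2483  0.132 ] tool shift [0.0004 0.     0.0011] turn -0.005 F [-7.39 -2.39  0.4 ] Falong -5.9
```

Emit:
step_hand --steps "0,0,0.001,0,0 | 0,0,0.0015,0,0 | 0,0,0.0015,0,0"

```text
t: 5.7
ee_pos: [0.5436, -0.2489, 0.1331]
orientation: [-2.617, -1.733, 0.006]
wrist_force: [-8.8, -1.9, 1.7]
opening: -0.001
grip_force: 3.9
```

```bash
python3 go.py 0 .132
```

```text
t 5.7 target [ 0.5432 -0.2483  0.132 ] tool shift [ 0.0004 -0.0006  0.0011] turn -0.005 F [-8.76 -1.88  1.67] Falong -7.35
```

Emit:
step_hand --steps "0,0,0.001,0,0 | 0,0,0.001,0,0 | 0,0,0.001,0,0"

```text
t: 6.08
ee_pos: [0.5438, -0.249, 0.133]
orientation: [-2.616, -1.733, 0.007]
wrist_force: [-10.8, -0.6, 2.6]
opening: -0.003
grip_force: 5.0
```

```bash
python3 go.py 0 .132
```

```text
t 6.075 target [ 0.5432 -0.2483  0.132 ] tool shift [ 0.0004 -0.0008  0.001 ] turn -0.005 F [-10.76  -0.56   2.63] Falong -9.71
```

The last 1 mm commanded moved only 0.2 mm and added over 2 N, so the lever is at its stop. I'll add 1 mm for margin, hold, and confirm by picture.

Emit:
step_hand --steps "0,0,0.001,0,0 | 0,0,0.001,0,0 | 0,0,0.001,0,0 | 0,0,0.001,0,0 | 0,0,0.001,0,0"

```text
t: 6.7
ee_pos: [0.5439, -0.2491, 0.133]
orientation: [-2.614, -1.732, 0.009]
wrist_force: [-12.2, 1.2, 4.6]
opening: -0.002
grip_force: 6.1
```

```bash
python3 go.py 0 .132
```

```text
t 6.7 target [ 0.5432 -0.2483  0.132 ] tool shift [ 0.0005 -0.0009  0.001 ] turn -0.005 F [-12.23   1.24   4.64] Falong -11.76
```

Emit:
step_hand --steps "0,0,0,0,0 | 0,0,0,0,0 | 0,0,0,0,0 | 0,0,0,0,0 | 0,0,0,0,0"

```text
t: 7.32
ee_pos: [0.5439, -0.2491, 0.133]
orientation: [-2.614, -1.732, 0.009]
wrist_force: [-13.0, 0.0, 4.4]
opening: 0.0
grip_force: 6.1
```

Emit:
step_hand --steps "0,0,0,0,0 | 0,0,0,0,0 | 0,0,0,0,0 | 0,0,0,0,0 | 0,0,0,0,0" --only "^t|wrist"

```text
t: 7.95
wrist_force: [-13.1, 0.5, 5.0]
```

Run:
```python
from fit import *
p=np.load('pose.npy')
im=ctrl.grab_frame('side')['img'];c=cv2.resize(im[90:180,210:320],None,fx=5,fy=5,interpolation=cv2.INTER_CUBIC)
for th,col in((0,(255,255,0)),(.33,(0,255,0))):
    q=((proj('side',np.array([lev(d,th) for d in(.02,.06)]))-[210,90]+.5)*5).astype(int);cv2.line(c,q[0].tolist(),q[1].tolist(),col,1)
cv2.imwrite('pics/stop.png',c)
```

```text
(no output)
```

View pics/stop.png

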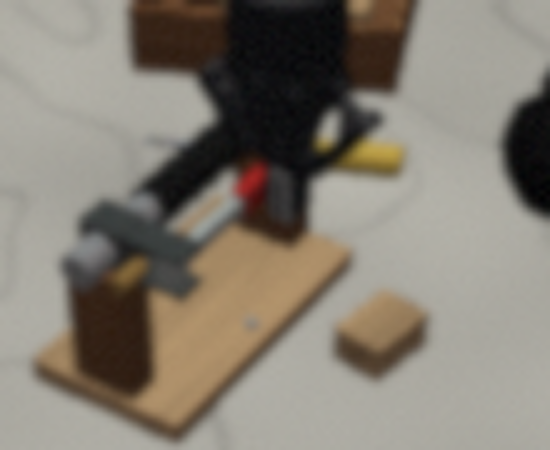

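The lever, (195,240)–(262,175), now lies parallel to the bar, with the finger back against the sleeve at (275,190). It has been held for nearly 2 s at about 12 N. Now I'll release it slowly and retreat.

Emit:
step_hand --steps "0,0,0,0,0 | 0,0,-0.004,0,0 | 0,0,-0.01,0,0 | 0,0,-0.016,0,0 | 0,0,-0.022,0,0" --only "wrist"

```text
wrist_force: [-1.2, 2.2, -0.1]
```

Emit:
step_hand --steps "0,0,-0.006,0,0 | 0,0,-0.012,0,0 | 0,0,-0.018,0,0 | 0,0,-0.024,0,0 | 0,0,-0.034,0,0" --only "wrist"

```text
wrist_force: [-0.1, 0.9, 0.2]
```

Emit:
step_hand --steps "0,0,-0.015,0,0 | 0,0,-0.03,0,0 | 0,0,-0.03,-0.03,0 | 0,0,-0.03,-0.08,0 | 0,0,-0.03,-0.13,0"

```text
t: 9.88
ee_pos: [0.4672, -0.2155, 0.2646]
orientation: [-2.619, -1.734, 0.001]
wrist_force: [0.7, -0.7, -0.0]
opening: -0.006
grip_force: 0.0
```

Emit:
step_hand --steps "0,-0.05,-0.03,0,0 | 0,-0.1,-0.06,0,0 | 0,-0.15,-0.09,0,0 | 0,-0.15,-0.09,0,0 | 0,-0.15,-0.09,0,0"

```text
t: 10.5
ee_pos: [0.3265, -0.3185, 0.2634]
orientation: [2.62, 1.733, 0.001]
wrist_force: [0.2, -0.0, 0.9]
opening: -0.005
grip_force: 0.0
```

Run:
```python
from fit import *
p=np.load('pose.npy');fs={n:ctrl.grab_frame(n)['img'] for n in('top','side')}
cv2.imwrite('pics/end.png',cv2.resize(np.hstack([cv2.resize(fs['top'][110:260,270:420],(400,400)),cv2.resize(fs['side'][80:230,200:350],(400,400))]),(800,400)))
for n in fs:
    d=cv2.absdiff(fs[n],cv2.imread(f'pics/{n}0.png')).max(2);b=(cv2.medianBlur(d,3)>40).astype(np.uint8)
    k,_,st,_=cv2.connectedComponentsWithStats(b);print(n,[s.tolist() for s in st[1:] if s[4]>6])
```

```text
top [[316, 200, 151, 131, 7306], [391, 228, 18, 18, 65], [410, 230, 9, 5, 20], [402, 244, 3, 4, 8], [409, 249, 5, 4, 14], [403, 251, 4, 4, 11], [224, 314, 26, 12, 115], [252, 315, 61, 37, 1106], [361, 314, 151, 70, 6393], [210, 328, 8, 6, 23], [189, 337, 31, 47, 703], [214, 338, 25, 26, 400], [239, 346, 6, 2, 12], [303, 350, 26, 3, 51], [231, 357, 27, 27, 418], [284, 370, 46, 14, 484], [345, 376, 6, 2, 12], [256, 378, 9, 6, 35]]
side [[395, 0, 52, 227, 3489], [456, 0, 56, 182, 5261], [401, 2, 22, 8, 111], [338, 5, 7, 11, 44], [390, 11, 31, 56, 786], [340, 18, 20, 18, 162], [363, 18, 5, 13, 43], [325, 36, 43, 58, 1343], [482, 186, 30, 43, 480], [452, 192, 3, 4, 10], [416, 214, 14, 13, 118], [408, 233, 30, 22, 278]]
```

View pics/end.png

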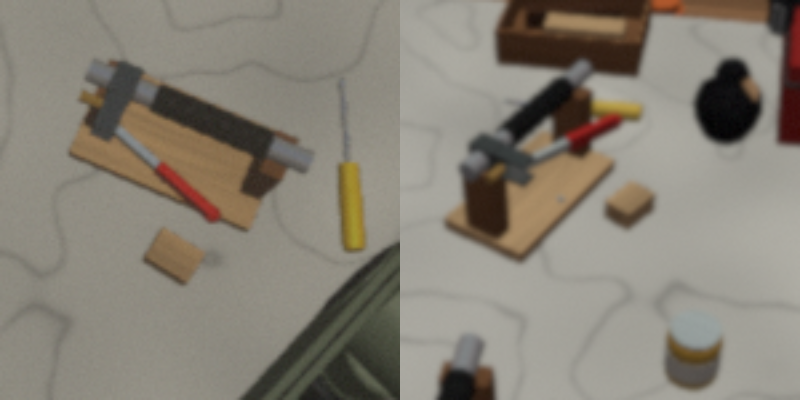

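The lever is fully out again. No differences show around the lever or the loose things, apart from the arm covering the finial in the top view; the side view shows the finial unmoved. The arm is clear, so I'm handing in.

```bash
python3 -c "
from rig import ctrl
print(ctrl.sign_off())"
```

```text
the job is handed in; nothing more can be done
None
```

I pressed the red lever against its stop at about 12 N, held it there for nearly 2 s, let it come all the way out and moved the arm clear; the final pictures show nothing else moved, and the job is handed in (no verdict was returned).

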